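# Hook the gingerbread tray out from under the riser

## Task

The tray of finished gingerbread has been pushed deep under the low plywood riser, with its steel pull loop out of sight under the ledge. Take the hooked rod with the orange handle, reach it in under the ledge, find the loop by feel, and draw the tray out smoothly until it comes against its stop, touching the tray with the rod only and with gentle force throughout. Then unhook and lay the rod back flat on the blue mat, tray still fully out and everything else left where it stands.

Things in the scene. Friction and masses are not known exactly. Their poses are not given: they have to be found in the camera images.
- riser: Plywood riser fixed to the table: 300 mm deep (its x), 270 wide (its y); top board 15 thick, underside 80 and top 95 above the table; side walls 12 thick, 246 apart; back closed. Origin: centre of its footprint at table height, z up. Its open mouth (yellow edge) is the plane x = -150 mm of its frame, looking along its -x. The tray slides out along its -x.
- tray (a joint): How far the tray is out (m): 0 fully in, 0.200 fully out, hard stops at both; starts at 0.004 to 0.036. It drags with about 3 N (plus 12 N per m/s) and stays where it is left. The tray is 150 mm deep, 220 wide, midway across the riser. Its red front plate stands 8 to 64 mm above the table.
- tray_front (a point): Middle of the outer face of the tray's red front plate, 36 mm above the table, with the riser's axes. At joint value q it lies at x = -0.027 - q, y = 0 of the riser's frame. Apart from the pull loop nothing stands out of the plate by more than 5 mm.
- loop_line (a point): 38 mm straight out from tray_front, 36 mm up. The pull loop's upright bar (8 mm round steel) stands at this depth; its place across the riser is not measured: fixed anywhere from y = -32 to +32 mm of the riser's frame. Level bars (centres 10 and 62 mm up) join it to the plate: 34 mm free bar to plate, 44 in height. Sideways it is rigid; pulled outward it springs 1 mm per 1.2 N, 12 mm at most. Tray, loop, riser: at most 9 N.
- hook: Hooked rod, about 0.25 kg, standing flat on the mat by itself. Origin: underside, below the handle's middle; x along the rod to the hook, z up. Orange square handle 26 x 26 mm, upright, 6 to 90 mm up, on a steel foot 40 (x) x 50 (y) x 6 mm. Steel rod 10 wide, 12 tall, its underside at z = 0, from the handle to x = 190 mm. Grip the handle from above.
- hook_tip (a point): Rod's middle at the hook end: x = 185, y = 0, z = 6 mm of the hooked rod's frame, same axes. Here the hook finger, 10 mm thick (x = 180 to 190) and 12 tall, points sideways to the rod's +y as far as y = 24 mm. At its end a lip (x = 174 to 180, y = 18 to 24 mm) turns back toward the handle; 13 mm free between rod and lip.
- mat: Blue felt mat fixed to the table, 280 (x) x 160 (y) x 3 mm thick. Origin: centre of its underside, z up. At the start the rod lies on it with its handle near x = -85 mm of the mat, hook end toward the mat's +x.
- jar: Sprinkles jar with yellow cap, 56 mm across, 85 mm tall, on top of the riser toward its back; origin at the centre of its underside. Leave alone.
- icing: Icing bottle with red cap, 44 mm across, 100 mm tall, on the table; origin at the centre of its underside. Leave alone.
- heart: Brown gingerbread heart, about 70 mm across, 10 mm thick, lying on the table beside the riser's mouth; origin at the centre of its underside. Leave alone.
- ginger_man: Dark gingerbread man, about 85 x 58 x 10 mm, lying on the table beside the riser's mouth; origin at the centre of its underside. Leave alone.
- top_heart: Dark gingerbread heart, about 70 mm across, 10 mm thick, lying on top of the riser toward its back; origin at the centre of its underside. Leave alone.
Not all that is in view belongs to the job. Of the things that look like the hook, the larger one is meant.

How it is judged:
By the outcome, as a careful person would: the job done as asked, in the order asked, and still so for the second after the job is handed in, with the robot touching nothing.
It also fails if it takes over 72 s, if anything falls off the work surface, if the arm or the gripper's body presses on something with over 40 N, if the wrist force passes 120 N, or if a joint passes its speed limit or range.

## Robot

A 6-joint arm with a two-finger parallel gripper is mounted at the origin on the work surface. World frame = base frame: x ahead of the robot, y to its left, z up, the work surface at z = 0. Lengths are in mm, angles in rad, forces in N, time in s.
With the tool pointing down it reaches from about 425 to 950 mm from the base axis. Payload 14.7 kg.
Tool frame: the origin (TCP) lies between the finger pads; the fingertips stand 19 mm ahead of it and the grasp point (between the pads) is the TCP; z points along the fingers, y is the line along which they close (so a half turn about z gives the same grasp; the last joint's range is limited). The gripper opens to 85 mm and grips with 20 to 120 N. Pads are 22 mm wide; open, the fingers measure 114 mm over their backs; the gripper's body (76 mm by 85 mm) begins 54 mm behind the grasp point. The pads swing forward as they close: fully open they stand 13 mm farther back than shut.
Start: joints at [-1.3, 0.48, 1.596, -0, 1.065, -0.047], TCP at [203.126, -617.44, 250.297] pointing down, gripper open.
Joint ranges: [-2.75, 2.75], [-0.82, 2.05], [0.23, 2.67], [-1.56, 4.7], [0.09, 2.69], [-2.92, 2.92]. Speed limits (rad/s): [1.89, 1.89, 2.39, 3.01, 3.01, 3.01].

## Interface

Orientations are given as a 3x3 rotation matrix whose columns are the frame's x, y, z axes.
In Python, from bench import bot, get_image, camera_params, ticket, spot_in, pinpoint gives the robot as it stands. The module is installed in compiled form; this text tells all that it offers.
- The arm moves only by the shell command python3 -m creep 'ROWS' [FORCE]. ROWS is JSON, a list of rows, each an object of numbers: "x", "y", "z": the shift along the world's x, y, z in units of 40 mm (1.0 is 40 mm); "wx", "wy", "wz": the turn, a rotation vector about the world's x, y, z in units of 10 degrees (1.0 is 10 degrees); "fingers": the finger opening in mm, from 0 to 85.4. In form: [{"x": .., "y": .., "z": .., "wx": .., "wy": .., "wz": .., "fingers": ..}, ...]. A call has 1 to 5 rows; each row shifts and turns the commanded pose from where the row before left it; what a row does not reach is not made up. A row lasts 1/8 s, in which the tool goes at most 62.5 mm and 10.7 degrees, less where a joint would pass 70% of its speed; a pose out of reach is approached as far as the arm can. A call is refused whole if a number of a shift passes 1 or a number of a turn 1, either way. A call with a gripper value outside its range is refused whole. The fingers move at their own pace and stop on an object; FORCE is the grip in N (left out, the last holds). Time passes only in rows, so rows that do not move let the fingers close. It gives the time, the measured TCP pose, the force, the opening and the grip force at its end, in the units of the state.
- bot.get_state(): the state, without advancing time (a new reading comes with each control period).
- get_image(name): name is "side" or "top" or "wrist"; returns (picture, depth): 420x560x3 uint8, red, green, blue; 420x560 float32, mm along the optical axis (not along the pixel's ray), 0 where there is no reading.
- camera_params(name): a dict with "fx", "fy", "cx", "cy" (pixels), "rvec" (rotation vector, rad) and "tvec" (3), from world to camera coordinates, as OpenCV has them; the wrist camera has in their place "hand_eye" (4x4, takes a point from camera to tool coordinates, whose origin is the TCP and whose axes are the flange's). Camera axes: x right, y down, z forward; pixel columns grow to the right and rows downward; lengths in mm; the calibration is good to about 2 mm. A picture is of the moment at which its call begins: read the wrist's pose just before it. camera_params takes no time and is no camera call.
- ticket.sign_off(): hands the job in; it is judged then, once.
Trained networks look in the newest picture that a camera, given by its name, has taken for a name from the list of things; names that differ only in an ending like _2 or _b are one class to them, and where a whole thing is asked for, a point or a joint stands for the part that bears it (a point fixed in the world has none). Each returns a list of dicts, best first, with "conf" (0 to 1); they miss things now and then, are a little off and sometimes report something else, mostly with a low value. They report only what shows in the picture. A call takes as long as a camera call. They do not tell look-alikes from the thing itself.
- spot_in(camera, query): "at" ([x, y, z] in mm, in world coordinates, good to about 4 mm: the middle of the surface that is visible of it).
- pinpoint(camera, query): "at" ([x, y, z] in mm, in world coordinates, good to about 4 mm: a listed point, or the origin of a listed thing).
The state is a dict: "t": time; "joints": joint angles; "dq": joint speeds; "effort": joint torques, N m; "tool_pos": TCP position; "orientation": TCP orientation; "contact_force": force on the tool from outside, world axes, zero at the start; "wrist_torque": the same for the moment, N m; "width": finger opening in mm; "gripper_force": force on a finger pad.
Only numpy, scipy, OpenCV 4.12 (cv2) and the standard library are available. Lean on these libraries where they do the work, as an engineer would, in place of code of your own. Each camera call takes 0.05 s, during which the arm holds its last target. There are 200 camera calls.

## Working session

There is one attempt and no reset: what is moved stays moved. The work goes in short steps, Python scripts to look and compute and a shell command to move; the robot and the scene stay as the last step left them, time stands still between calls to the robot, and variables do not carry over. Pictures are saved under pics/ and viewed, at most 10 in all, crops included, and the job is handed in when it is done.

```bash
ls; mkdir -p pics
cat > h.py <<'E'
import numpy as np, cv2
from bench import bot,get_image,camera_params,spot_in,pinpoint
def save(n,f):
    s=bot.get_state(); im,d=get_image(n); cv2.imwrite('pics/'+f,im[:,:,::-1]); return s,im,d
def cam(n,s=None):
    p=camera_params(n); K=np.array([[p['fx'],0,p['cx']],[0,p['fy'],p['cy']],[0,0,1]])
    if n!='wrist':
        R=cv2.Rodrigues(np.array(p['rvec'],float))[0]; t=np.array(p['tvec'],float).ravel()
        return K,R.T,-R.T@t
    H=np.array(p['hand_eye']); O=np.array(s['orientation']); P=np.array(s['tool_pos'])
    return K,O@H[:3,:3],O@H[:3,3]+P
def world(n,d,s=None):
    K,R,c=cam(n,s); v,u=np.mgrid[:d.shape[0],:d.shape[1]]
    r=np.stack([(u-K[0,2])/K[0,0],(v-K[1,2])/K[1,1],np.ones_like(u)],-1)*d[...,None]
    return r@R.T+c
E
python3 - <<'E'
from h import *
for n in ('top','side'):
    s,im,d=save(n,n+'1.png')
    np.save(n+'d.npy',d); np.save(n+'i.npy',im)
    for q in ['riser','tray_front','hook','hook_tip','mat','jar','icing','heart','ginger_man','top_heart']:
        print(n,q,[(np.round(r['at']),round(r['conf'],2)) for r in pinpoint(n,q)][:3])
    print(cam(n)[2])
E
```

```text
pics
top riser [(array([531., 323.,  -0.]), 0.97)]
top tray_front [(array([531., 324.,   1.]), 0.33), (array([564., 361.,  95.]), 0.29)]
top hook [(array([ 349., -339.,   -0.]), 0.86), (array([ 474., -335.,    1.]), 0.65)]
top hook_tip [(array([ 478., -150.,    9.]), 0.93), (array([ 208., -367.,    3.]), 0.67)]
top mat []
top jar [(array([443., 397.,  94.]), 0.58)]
top icing [(array([427.,  28.,  -3.]), 0.59), (array([ 703., -241.,    3.]), 0.57), (array([442., 396.,  93.]), 0.34)]
top heart [(array([426.,  30.,  -6.]), 0.74), (array([531., 322.,   1.]), 0.35)]
top ginger_man [(array([658.,  18.,   6.]), 0.68)]
top top_heart [(array([ 476., -333.,    5.]), 0.64), (array([566., 359.,  95.]), 0.6)]
[ 492.60054346   58.48644403 1027.02680968]
side riser [(array([532., 322.,  -0.]), 0.75)]
side tray_front []
side hook [(array([ 480., -335.,    4.]), 0.96), (array([ 350., -338.,    2.]), 0.8), (array([431.,  30.,  -2.]), 0.34)]
side hook_tip [(array([ 482., -150.,    9.]), 0.57)]
side mat [(array([ 500., -249.,    2.]), 0.75)]
side jar [(array([445., 396.,  93.]), 0.87)]
side icing [(array([ 702., -240.,    1.]), 0.79), (array([444., 396.,  97.]), 0.16)]
side heart [(array([428.,  29.,  -4.]), 0.8), (array([532., 324.,  -1.]), 0.51)]
side ginger_man [(array([658.,  19.,   1.]), 0.75), (array([443., 399.,  94.]), 0.43)]
side top_heart [(array([563., 360.,  89.]), 0.59)]
[ 442.69401288 -603.62875436  826.2109271 ]
```

View pics/top1.png

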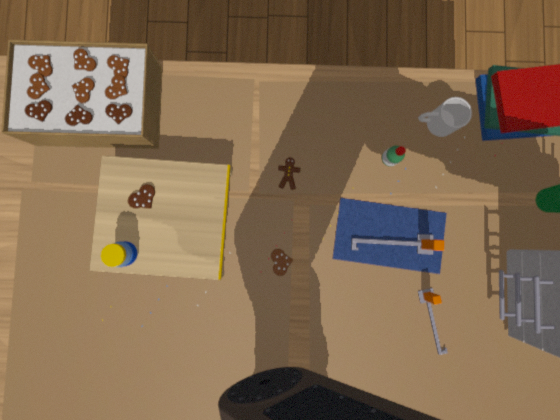

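View pics/side1.png

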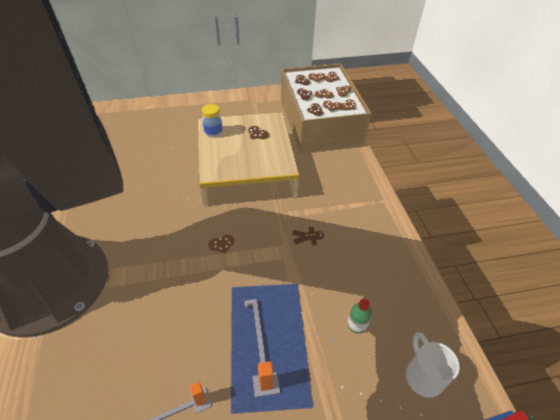

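Run:
```python
from h import *
im=np.load('topi.npy'); 
for n in ('top','side'):
    im=np.load(n+'i.npy'); W=world(n,np.load(n+'d.npy')); ok=np.load(n+'d.npy')>0
    hsv=cv2.cvtColor(im,cv2.COLOR_RGB2HSV)
    def rect(name,m):
        m=m&ok
        k,l,st,_=cv2.connectedComponentsWithStats(m.astype(np.uint8))
        for j in np.argsort(-st[1:,4])[:3]+1:
            if st[j,4]<40: continue
            p=W[l==j]; r=cv2.minAreaRect(p[:,:2].astype(np.float32))
            print(n,name,st[j],'z',np.round(np.percentile(p[:,2],[5,50,95])),'rect',np.round(r[0]),np.round(r[1]),round(r[2],1))
    z=W[...,2]
    rect('risertop',(z>88)&(z<102)&(W[...,1]>120))
    rect('orange',(hsv[...,0]>5)&(hsv[...,0]<18)&(hsv[...,1]>180)&(hsv[...,2]>140))
    rect('orange top',(hsv[...,0]>5)&(hsv[...,0]<18)&(hsv[...,1]>180)&(z>84))
    rect('blue',(hsv[...,0]>95)&(hsv[...,0]<125)&(hsv[...,1]>100)&(z<15))
    rect('yellow',(hsv[...,0]>22)&(hsv[...,0]<35)&(hsv[...,1]>150))
    rect('red',((hsv[...,0]<5)|(hsv[...,0]>174))&(hsv[...,1]>150))
```

```text
top risertop [   90   156   140   124 13750] z [92. 95. 97.] rect [526. 322.] [304. 270.] 87.2
top risertop [131  51  21  91 195] z [ 89.  94. 101.] rect [813. 362.] [ 38. 222.] 80.5
top risertop [ 10 136 120   5 159] z [ 89.  94. 101.] rect [707. 540.] [  2. 277.] 0.1
top orange [433 240  11  11 102] z [90. 93. 96.] rect [ 477. -334.] [24. 23.] 85.0
top orange [433 295   9   9  67] z [67. 70. 73.] rect [ 345. -354.] [50. 20.] 86.0
top orange top [432 240  12  11 118] z [88. 93. 96.] rect [ 476. -333.] [23. 26.] 1.4
top blue [ 334  199  112   74 5466] z [0. 3. 6.] rect [ 496. -245.] [277. 155.] 83.2
top blue [476  78   9  62 118] z [ 5. 11. 15.] rect [ 835. -480.] [163.   6.] 6.0
top yellow [101 244  25  23 464] z [174. 180. 182.] rect [440. 404.] [47. 66.] 4.6
top yellow [218 165  12 115 344] z [86. 94. 97.] rect [520. 173.] [  7. 267.] 87.2
top red [ 491   65   69   67 3899] z [72. 85. 87.] rect [ 847. -570.] [161. 160.] 7.6
top red [396 146   9   9  58] z [ 94. 100. 102.] rect [ 709. -256.] [17. 54.] 35.7
side risertop [ 199  113  101   74 5627] z [93. 96. 98.] rect [532. 321.] [312. 270.] 87.2
side risertop [ 54   0 181  13 535] z [ 89.  95. 101.] rect [ 218. 1456.] [831.  41.] 0.6
side risertop [282  78  88  55 330] z [ 89.  96. 102.] rect [751. 462.] [179. 378.] 35.6
side orange [259 362  13  28 283] z [37. 92. 96.] rect [ 479. -335.] [26. 23.] 88.1
side orange [190 383  12  21 143] z [36. 71. 73.] rect [ 349. -339.] [18. 21.] 11.4
side orange top [259 362  13  16 184] z [90. 94. 96.] rect [ 480. -335.] [27. 22.] 81.8
side blue [ 232  285   80  127 6432] z [2. 4. 6.] rect [ 500. -244.] [275. 154.] 83.2
side yellow [202 105  17  12 177] z [172. 180. 182.] rect [445. 392.] [49. 47.] 81.6
side red [503 411  26   9 134] z [84. 86. 88.] rect [1144. -431.] [564.  18.] 14.2
side red [359 299  10  11  82] z [ 93. 101. 103.] rect [ 703. -244.] [19. 19.] 26.6
```

The top view shows the riser at left with its mouth edge near u≈225, facing right. The larger hook is on the mat, handle at (432,244), hook end at (355,243) with the finger pointing down the picture, which is world -x. The smaller look-alike is at (430,297). The side view agrees.

Run:
```python
from h import *
s=bot.get_state(); print(np.round(s['orientation'],3),s['contact_force'],s['width'],s['t'])
p=camera_params('wrist'); print(p['fx'],p['cx'],p['cy'],np.round(p['hand_eye'],2))
for n in ('top','side'):
    im=np.load(n+'i.npy').astype(int); d=np.load(n+'d.npy'); W=world(n,d)
    b=im[...,2]-im[...,0]
    x,y,z=W[...,0],W[...,1],W[...,2]
    rod=(abs(x-480)<16)&(y>-290)&(y<-165)&(b<25)&(z>4)&(z<30)
    p=W[rod]; f=np.polyfit(p[:,1],p[:,0],1); print(n,len(p),'z',np.median(p[:,2]),'heading deg',90-np.degrees(np.arctan(f[0])),'x at -335,-150',np.polyval(f,[-335,-150]))
    tip=(abs(x-470)<30)&(y>-190)&(y<-130)&(b<25)&(z>4)&(z<30); print('ymax',np.percentile(W[tip][:,1],98) if tip.any() else 0, 'xmin',W[tip][:,0].min())
    m=(z>88)&(z<102)&(abs(x-531)<170)&(abs(y-322)<175); print(cv2.minAreaRect(W[m][:,:2].astype(np.float32)))
```

```text
[[ 0.95   0.312  0.   ]
 [ 0.312 -0.95   0.   ]
 [ 0.    -0.    -1.   ]] [ 0.04252277  0.1232548  -0.09125327] 85.07311248484547 1.1
317.2807782302938 275.1929943268101 213.5742289217009 [[  -0.     -0.96   -0.28   70.32]
 [   1.     -0.      0.      0.42]
 [  -0.     -0.28    0.96 -123.44]
 [   0.      0.      0.      1.  ]]
top 193 z 14.734063504075493 heading deg 88.25161757934644 x at -335,-150 [476.30692555 481.95395895]
ymax -143.4562301985118 xmin 459.12012229015863
((526.4500732421875, 321.9040222167969), (303.9066162109375, 270.4173278808594), 87.24317932128906)
side 295 z 15.427862928371496 heading deg 87.96703962306067 x at -335,-150 [480.34726946 486.91416816]
ymax -145.37358848814623 xmin 461.69302073128017
((532.3790893554688, 321.30322265625), (311.6340637207031, 270.26556396484375), 87.24127960205078)
```

```bash
python3 -m creep '[{"x":0.5,"y":0.9,"wz":1},{"x":0.5,"y":0.9,"wz":1},{"x":0.5,"y":0.9,"wz":1},{"x":0.5,"y":0.9,"wz":1},{"x":0.5,"y":0.9,"wz":1}]'
python3 -m creep '[{"x":0.5,"y":0.9,"wz":1},{"x":0.5,"y":0.9,"wz":1},{"x":0.5,"y":0.9,"wx":1},{"x":0.5,"y":0.9,"wx":1},{"x":0.5,"y":0.9,"wx":1}]'
python3 -m creep '[{"x":0.5,"y":0.9,"z":-0.7,"wx":1},{"x":0.5,"y":0.9,"z":-0.7,"wx":1},{"x":0.5,"y":0.9,"z":-0.7,"wx":1},{"x":0.5,"y":0.9,"z":-0.7},{"x":0.5,"y":0.9,"z":-0.7}]'
```

```text
invalid input
invalid input
invalid input
```

```bash
python3 -m creep '[{"x":0.5,"y":0.9,"z":0,"wx":0,"wy":0,"wz":1,"fingers":85},{"x":0.5,"y":0.9,"z":0,"wx":0,"wy":0,"wz":1,"fingers":85},{"x":0.5,"y":0.9,"z":0,"wx":0,"wy":0,"wz":1,"fingers":85},{"x":0.5,"y":0.9,"z":0,"wx":0,"wy":0,"wz":1,"fingers":85},{"x":0.5,"y":0.9,"z":0,"wx":0,"wy":0,"wz":1,"fingers":85}]'
```

```text
t: 1.72
tool_pos: [303.6, -436.3, 250.4]
orientation: [[0.366, 0.931, 0.0], [0.931, -0.366, -0.0], [-0.0, 0.0, -1.0]]
contact_force: [0.4, 0.3, 1.2]
width: 85.0
gripper_force: 0.0
```

All keys are required, then.

```bash
python3 -m creep '[{"x":0.5,"y":0.9,"z":0,"wx":0,"wy":0,"wz":1,"fingers":85},{"x":0.5,"y":0.9,"z":0,"wx":0,"wy":0,"wz":1,"fingers":85},{"x":0.5,"y":0.9,"z":0,"wx":1,"wy":0,"wz":0,"fingers":85},{"x":0.5,"y":0.9,"z":0,"wx":1,"wy":0,"wz":0,"fingers":85},{"x":0.5,"y":0.9,"z":0,"wx":1,"wy":0,"wz":0,"fingers":85}]'
python3 -m creep '[{"x":0.5,"y":0.9,"z":-0.7,"wx":1,"wy":0,"wz":0,"fingers":85},{"x":0.5,"y":0.9,"z":-0.7,"wx":1,"wy":0,"wz":0,"fingers":85},{"x":0.5,"y":0.9,"z":-0.7,"wx":1,"wy":0,"wz":0,"fingers":85},{"x":0.5,"y":0.9,"z":-0.7,"wx":0,"wy":0,"wz":0,"fingers":85},{"x":0.5,"y":0.9,"z":-0.7,"wx":0,"wy":0,"wz":0,"fingers":85}]'
```

```text
t: 2.35
tool_pos: [404.3, -256.7, 251.2]
orientation: [[0.03, 1.0, 0.001], [0.863, -0.027, 0.504], [0.504, -0.014, -0.864]]
contact_force: [0.0, 0.7, -0.2]
width: 85.2
gripper_force: 0.0
t: 2.98
tool_pos: [503.6, -76.7, 108.5]
orientation: [[0.033, 0.999, 0.0], [0.499, -0.017, 0.866], [0.866, -0.028, -0.5]]
contact_force: [0.4, 0.8, 0.2]
width: 84.9
gripper_force: 0.0
```

Run:
```python
from h import *
s,im,d=save('wrist','w1.png'); np.save('w1d.npy',d); np.save('w1i.npy',im)
import pickle; pickle.dump(s,open('w1s.pkl','wb'))
print(s['joints'],cam('wrist',s)[2])
for q in ('tray_front','loop_line','riser'): print(q,[(np.round(r['at']),r['conf']) for r in pinpoint('wrist',q)][:3])
```

```text
[-0.69733961  0.88222233  1.79417468  0.74445926  1.37250674 -1.17976663] [ 505.57334535 -149.00148038  231.35504493]
tray_front [(array([526., 269.,  39.]), 0.55)]
loop_line [(array([526., 236.,  40.]), 0.57)]
riser [(array([531., 324.,   1.]), 0.55)]
```

View pics/w1.png

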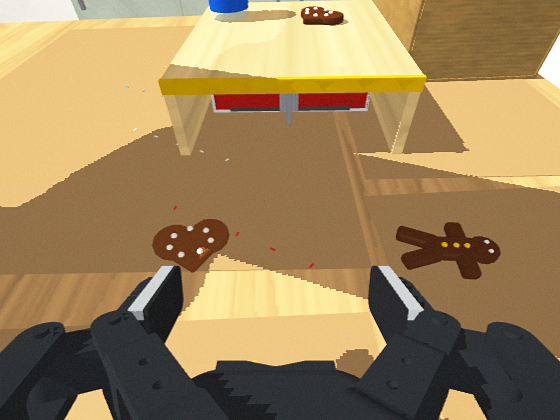

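The wrist view shows the mouth, the red plate (u 213–368, v≈95–110) and the steel loop bar at u≈289, v 95–122. I'll measure both from the depth picture.

Run:
```python
from h import *
import pickle
s=pickle.load(open('w1s.pkl','rb')); d=np.load('w1d.npy'); im=np.load('w1i.npy'); W=world('wrist',d,s)
a=np.radians(87.24); X=np.array([np.cos(a),np.sin(a)]); Y=np.array([-X[1],X[0]])
yel=cv2.cvtColor(im,cv2.COLOR_RGB2HSV); m=(yel[...,0]>20)&(yel[...,0]<35)&(yel[...,1]>170)&(W[...,2]>60); m[:70]=0;m[105:]=0
p=W[m]; r=cv2.minAreaRect(p[:,:2].astype(np.float32)); print('mouth edge',r,np.percentile(p[:,2],[5,95]))
C=np.array([531,322.]); L=lambda P:np.stack([(P[...,:2]-C)@X,(P[...,:2]-C)@Y,P[...,2]],-1)
Q=L(W)
for v in (98,102,106,110,114,118,121): print(v,[tuple(np.round(Q[v,u]).astype(int)) for u in range(281,299,2)])
red=(im[...,0]>120)&(im[...,1]<60); red[:92]=0; red[115:]=0
print('red',np.percentile(Q[red],[3,50,97],axis=0), 'u range',np.where(red)[1].min(),np.where(red)[1].max())
e=L(p); print('edge y range',np.percentile(e[:,1],[1,99]),'x',np.median(e[:,0]))
for u,v in ((175,120),(180,140),(408,120),(400,145)): print(u,v,Q[v,u])
```

```text
mouth edge ((563.2155151367188, 57.89430236816406), (250.2059326171875, 349.15692138671875), 20.057113647460938) [80.89520536 94.92448864]
98 [(np.int64(-54), np.int64(14), np.int64(26)), (np.int64(-55), np.int64(11), np.int64(26)), (np.int64(-54), np.int64(8), np.int64(26)), (np.int64(-92), np.int64(5), np.int64(45)), (np.int64(-93), np.int64(3), np.int64(45)), (np.int64(-91), np.int64(0), np.int64(44)), (np.int64(-52), np.int64(-3), np.int64(24)), (np.int64(-53), np.int64(-6), np.int64(25)), (np.int64(-54), np.int64(-8), np.int64(26))]
102 [(np.int64(-55), np.int64(14), np.int64(20)), (np.int64(-53), np.int64(11), np.int64(20)), (np.int64(-54), np.int64(8), np.int64(20)), (np.int64(-92), np.int64(5), np.int64(39)), (np.int64(-93), np.int64(3), np.int64(39)), (np.int64(-472), np.int64(3), np.int64(231)), (np.int64(-54), np.int64(-3), np.int64(20)), (np.int64(-53), np.int64(-6), np.int64(20)), (np.int64(-54), np.int64(-8), np.int64(20))]
106 [(np.int64(-53), np.int64(14), np.int64(14)), (np.int64(-53), np.int64(11), np.int64(14)), (np.int64(-53), np.int64(8), np.int64(14)), (np.int64
[... 1577 characters left out ...]
), np.int64(1)), (np.int64(-91), np.int64(5), np.int64(12)), (np.int64(-92), np.int64(3), np.int64(12)), (np.int64(-90), np.int64(0), np.int64(12)), (np.int64(-70), np.int64(-3), np.int64(0)), (np.int64(-71), np.int64(-6), np.int64(0)), (np.int64(-71), np.int64(-9), np.int64(0))]
red [[-51.41981469 -98.37891144  11.28075064]
 [-49.81854388 -12.70370339  21.02909779]
 [-48.33164459 102.13427391  29.95606236]] u range 214 366
edge y range [-130.18666459  134.1323306 ] x -152.69844270090834
175 120 [-148.99769     132.14844127   47.97348958]
180 140 [-150.31185908  132.42346248   22.3649286 ]
408 120 [-150.37351391 -128.6236742    46.02602336]
400 145 [-150.08353212 -128.22566138   13.2859888 ]
```

```bash
python3 -m creep '[{"x":-0.1,"y":-0.9,"z":0.5,"wx":-1,"wy":0,"wz":0,"fingers":70},{"x":-0.1,"y":-0.9,"z":0.5,"wx":-1,"wy":0,"wz":0,"fingers":70},{"x":-0.1,"y":-0.9,"z":0.5,"wx":-1,"wy":0,"wz":0,"fingers":70},{"x":-0.1,"y":-0.9,"z":0.3,"wx":-1,"wy":0,"wz":0,"fingers":70},{"x":-0.1,"y":-0.9,"z":0.2,"wx":-1,"wy":0,"wz":0,"fingers":70}]'
python3 -m creep '[{"x":-0.1,"y":-0.9,"z":0,"wx":-1,"wy":0,"wz":0,"fingers":70},{"x":0,"y":-0.9,"z":0,"wx":0,"wy":0,"wz":0,"fingers":70},{"x":0,"y":0,"z":0,"wx":0,"wy":0,"wz":0,"fingers":70},{"x":0,"y":0,"z":0,"wx":0,"wy":0,"wz":0,"fingers":70}]'
python3 - <<'E'
from h import *
s,im,d=save('wrist','w2.png'); W=world('wrist',d,s)
print(s['tool_pos'],np.round(s['orientation'],4).tolist())
hsv=cv2.cvtColor(im,cv2.COLOR_RGB2HSV); x,y,z=W[...,0],W[...,1],W[...,2]
o=(hsv[...,0]>5)&(hsv[...,0]<18)&(hsv[...,1]>170)&(z>84)&(z<100)
print('handle',o.sum(),cv2.minAreaRect(W[o][:,:2].astype(np.float32)),np.median(z[o]))
b=im[...,2].astype(int)-im[...,0]
rod=(abs(x-480)<18)&(y>-300)&(y<-175)&(b<25)&(z>8)&(z<25); p=W[rod]
if len(p)>30:
    f=np.polyfit(p[:,1],p[:,0],1); print('rod',len(p),90-np.degrees(np.arctan(f[0])),np.polyval(f,[-335,-150]),p[:,1].max(),np.median(p[:,2]))
for q in ('hook','hook_tip'): print(q,[(np.round(r['at'],1),round(r['conf'],2)) for r in pinpoint('wrist',q)][:2])
E
```

```text
t: 3.8
tool_pos: [483.3, -260.5, 193.1]
orientation: [[0.033, 0.999, 0.004], [0.986, -0.033, 0.166], [0.166, -0.002, -0.986]]
contact_force: [-1.5, -0.0, -0.5]
width: 69.9
gripper_force: 0.0
t: 4.3
tool_pos: [478.6, -329.9, 190.8]
orientation: [[0.033, 0.999, 0.0], [0.999, -0.033, -0.0], [-0.0, 0.0, -1.0]]
contact_force: [-0.6, -0.2, -0.5]
width: 69.9
gripper_force: 0.0
[ 478.59926408 -329.87011931  190.82590958] [[0.033, 0.9995, 0.0002], [0.9995, -0.033, -0.0001], [-0.0001, 0.0002, -1.0]]
handle 242 ((477.8204345703125, -334.78375244140625), (25.539722442626953, 25.489049911499023), 88.45084381103516) 91.15833959568909
rod 1660 88.21290968622615 [478.06428745 483.83642223] -175.1600483326684 14.811352023820746
hook [(array([ 348.2, -336.6,    1.1]), 0.58)]
hook_tip [(array([ 208.7, -372.9,    7.1]), 0.97)]
```

View pics/w2.png

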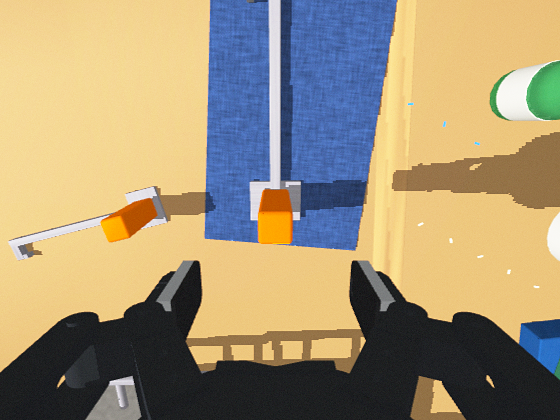

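The handle stands midway between the fingers at (275,218), with the rod running up the picture along the tool axis. It's at (477.8, -334.8), heading 88.2°, so I'm descending to grip it.

```bash
python3 -m creep '[{"x":-0.02,"y":-0.12,"z":-0.8,"wx":0,"wy":0,"wz":0,"fingers":60},{"x":0,"y":0,"z":-0.8,"wx":0,"wy":0,"wz":0,"fingers":60},{"x":0,"y":0,"z":-0.8,"wx":0,"wy":0,"wz":0,"fingers":60},{"x":0,"y":0,"z":-0.6,"wx":0,"wy":0,"wz":0,"fingers":60},{"x":0,"y":0,"z":0,"wx":0,"wy":0,"wz":0,"fingers":60}]' 80
python3 -m creep '[{"x":0,"y":0,"z":0,"wx":0,"wy":0,"wz":0,"fingers":20},{"x":0,"y":0,"z":0,"wx":0,"wy":0,"wz":0,"fingers":20},{"x":0,"y":0,"z":0,"wx":0,"wy":0,"wz":0,"fingers":20},{"x":0,"y":0,"z":0,"wx":0,"wy":0,"wz":0,"fingers":20},{"x":0,"y":0,"z":0,"wx":0,"wy":0,"wz":0,"fingers":20}]' 80
```

```text
t: 5.08
tool_pos: [477.4, -333.2, 68.9]
orientation: [[0.031, 1.0, -0.003], [1.0, -0.031, 0.002], [0.002, -0.003, -1.0]]
contact_force: [0.5, -0.7, 0.5]
width: 60.3
gripper_force: 0.0
t: 5.7
tool_pos: [478.9, -334.6, 71.6]
orientation: [[0.031, 1.0, 0.001], [1.0, -0.031, -0.001], [-0.001, 0.001, -1.0]]
contact_force: [0.0, 1.0, 7.4]
width: 25.4
gripper_force: 78.1
```

```bash
python3 -m creep '[{"x":0,"y":0,"z":0.25,"wx":0,"wy":0,"wz":0,"fingers":20},{"x":0,"y":0,"z":0.25,"wx":0,"wy":0,"wz":0,"fingers":20},{"x":0,"y":0,"z":0.25,"wx":0,"wy":0,"wz":0,"fingers":20},{"x":0.1,"y":0.2,"z":0.25,"wx":0,"wy":0,"wz":-0.1,"fingers":20},{"x":0.15,"y":0.6,"z":0,"wx":0,"wy":0,"wz":0,"fingers":20}]' 80
python3 -m creep '[{"x":0.2,"y":0.8,"z":0,"wx":0,"wy":0,"wz":0,"fingers":20},{"x":0.2,"y":0.8,"z":0,"wx":0,"wy":0,"wz":0,"fingers":20},{"x":0.2,"y":0.8,"z":0,"wx":0,"wy":0,"wz":0,"fingers":20},{"x":0.2,"y":0.8,"z":0,"wx":0,"wy":0,"wz":0,"fingers":20},{"x":0.2,"y":0.8,"z":0,"wx":0,"wy":0,"wz":0,"fingers":20}]' 80
python3 -m creep '[{"x":0.2,"y":0.8,"z":0,"wx":0,"wy":0,"wz":0,"fingers":20},{"x":0.2,"y":0.7,"z":-0.2,"wx":0,"wy":0,"wz":0,"fingers":20},{"x":0.2,"y":0.4,"z":-0.1,"wx":0,"wy":0,"wz":0,"fingers":20},{"x":0,"y":0,"z":0,"wx":0,"wy":0,"wz":0,"fingers":20},{"x":0,"y":0,"z":0,"wx":0,"wy":0,"wz":0,"fingers":20}]' 80
python3 - <<'E'
from h import *
for i in range(1):
    s=bot.get_state(); print(s['tool_pos'],s['contact_force'],s['wrist_torque'],np.degrees(np.arctan2(s['orientation'][1][0],s['orientation'][0][0])))
T=np.array(s['tool_pos'])
for n in ('top','side'):
    s,im,d=save(n,n+'2.png'); W=world(n,d); x,y,z=W[...,0],W[...,1],W[...,2]
    m=(abs(x-550)<16)&(y>-20)&(y<105)&(z>20)&(z<60); p=W[m]
    if len(p)>30:
        f=np.polyfit(p[:,1],p[:,0],1); g=np.polyfit(p[:,1],p[:,2],1)
        t=(abs(x-545)<45)&(y>100)&(y<160)&(z>20)&(z<60)
        print(n,len(p),90-np.degrees(np.arctan(f[0])),'x at -64,121',np.polyval(f,[-64,121]),'z top at same',np.polyval(g,[-64,121]),'tip ymax',np.percentile(W[t][:,1],[90,98]),'xmin',W[t][:,0].min())
E
```

```text
t: 6.32
tool_pos: [489.1, -302.6, 111.6]
orientation: [[0.051, 0.999, 0.002], [0.999, -0.051, -0.001], [-0.001, 0.002, -1.0]]
contact_force: [0.3, 0.2, -2.6]
width: 25.2
gripper_force: 78.8
t: 6.95
tool_pos: [528.6, -140.7, 110.8]
orientation: [[0.049, 0.999, 0.0], [0.999, -0.049, -0.0], [-0.0, 0.0, -1.0]]
contact_force: [0.5, 0.7, -2.6]
width: 25.3
gripper_force: 78.8
t: 7.58
tool_pos: [552.3, -66.7, 98.4]
orientation: [[0.049, 0.999, -0.0], [0.999, -0.049, -0.0], [-0.0, -0.0, -1.0]]
contact_force: [0.5, 0.3, -1.6]
width: 25.4
gripper_force: 78.8
[552.26137785 -66.7001073   98.42983136] [ 0.47362326  0.25710064 -1.5827682 ] [-0.05517007  0.00920414  0.01332929] 87.19440488123594
top 205 87.16955688435644 x at -64,121 [548.71068518 557.8572289 ] z top at same [40.89270453 41.25525412] tip ymax [122.51540526 122.90153891] xmin 533.5285984828454
```

View pics/side2.png

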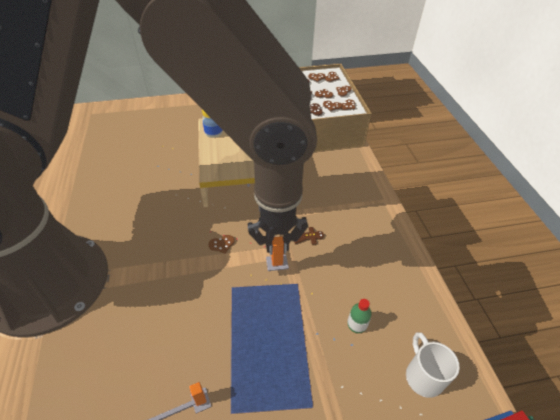

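The side view shows the rod held straight and level ahead of the gripper, with the gingerbread clear on both sides. Rod underside is about 29 mm up and its heading of 87.2° matches the riser. Inserting now.

```bash
python3 -m creep '[{"x":0.025,"y":0.5,"z":0,"wx":0,"wy":0,"wz":0,"fingers":20},{"x":0.03,"y":0.6,"z":0,"wx":0,"wy":0,"wz":0,"fingers":20},{"x":0.03,"y":0.6,"z":0,"wx":0,"wy":0,"wz":0,"fingers":20},{"x":0.03,"y":0.6,"z":0,"wx":0,"wy":0,"wz":0,"fingers":20},{"x":0.02,"y":0.4,"z":0,"wx":0,"wy":0,"wz":0,"fingers":20}]' 80
python3 -m creep '[{"x":0.015,"y":0.3,"z":0,"wx":0,"wy":0,"wz":0,"fingers":20},{"x":0.01,"y":0.2,"z":0,"wx":0,"wy":0,"wz":0,"fingers":20},{"x":0.005,"y":0.1,"z":0,"wx":0,"wy":0,"wz":0,"fingers":20},{"x":0.005,"y":0.1,"z":0,"wx":0,"wy":0,"wz":0,"fingers":20},{"x":0,"y":0,"z":0,"wx":0,"wy":0,"wz":0,"fingers":20}]' 80
```

```text
t: 8.3
tool_pos: [557.6, 43.1, 98.4]
orientation: [[0.048, 0.999, 0.0], [0.999, -0.048, 0.0], [0.0, 0.0, -1.0]]
contact_force: [0.0, -0.7, -2.8]
width: 25.2
gripper_force: 78.8
t: 8.93
tool_pos: [559.1, 69.7, 98.3]
orientation: [[0.049, 0.999, -0.0], [0.999, -0.049, 0.0], [0.0, -0.0, -1.0]]
contact_force: [-0.4, -0.1, -2.7]
width: 24.8
gripper_force: 78.8
```

```bash
python3 -m creep '[{"x":-0.1,"y":0.005,"z":0,"wx":0,"wy":0,"wz":0,"fingers":20},{"x":-0.1,"y":0.005,"z":0,"wx":0,"wy":0,"wz":0,"fingers":20},{"x":-0.05,"y":0.002,"z":0,"wx":0,"wy":0,"wz":0,"fingers":20},{"x":-0.05,"y":0.002,"z":0,"wx":0,"wy":0,"wz":0,"fingers":20},{"x":-0.05,"y":0.002,"z":0,"wx":0,"wy":0,"wz":0,"fingers":20}]' 80
```

```text
t: 9.55
tool_pos: [545.0, 70.4, 98.3]
orientation: [[0.049, 0.999, 0.0], [0.999, -0.049, -0.0], [-0.0, 0.0, -1.0]]
contact_force: [-0.4, -0.2, -2.4]
width: 24.9
gripper_force: 78.8
```

```bash
python3 -m creep '[{"x":-0.05,"y":0.002,"z":0,"wx":0,"wy":0,"wz":0,"fingers":20},{"x":-0.05,"y":0.002,"z":0,"wx":0,"wy":0,"wz":0,"fingers":20}]' 80
```

```text
t: 9.8
tool_pos: [541.0, 70.6, 98.3]
orientation: [[0.049, 0.999, 0.0], [0.999, -0.049, -0.0], [-0.0, 0.0, -1.0]]
contact_force: [0.8, 0.1, -1.8]
width: 25.3
gripper_force: 78.8
```

```bash
python3 -m creep '[{"x":-0.04,"y":0.002,"z":0,"wx":0,"wy":0,"wz":0,"fingers":20},{"x":-0.04,"y":0.002,"z":0,"wx":0,"wy":0,"wz":0,"fingers":20}]' 80
```

```text
t: 10.05
tool_pos: [537.8, 70.7, 98.3]
orientation: [[0.049, 0.999, -0.0], [0.999, -0.049, -0.0], [-0.0, -0.0, -1.0]]
contact_force: [-0.3, -0.8, -3.0]
width: 25.0
gripper_force: 78.8
```

```bash
python3 -m creep '[{"x":-0.04,"y":0.002,"z":0,"wx":0,"wy":0,"wz":0,"fingers":20},{"x":-0.04,"y":0.002,"z":0,"wx":0,"wy":0,"wz":0,"fingers":20}]' 80
```

```text
t: 10.3
tool_pos: [534.7, 70.9, 98.3]
orientation: [[0.049, 0.999, 0.0], [0.999, -0.049, 0.0], [0.0, 0.0, -1.0]]
contact_force: [-0.4, 0.0, -1.6]
width: 25.2
gripper_force: 78.8
```

```bash
python3 -m creep '[{"x":-0.04,"y":0.002,"z":0,"wx":0,"wy":0,"wz":0,"fingers":20},{"x":-0.04,"y":0.002,"z":0,"wx":0,"wy":0,"wz":0,"fingers":20}]' 80; python3 -c "
from h import *
print(bot.get_state()['wrist_torque'])"
```

```text
t: 10.55
tool_pos: [531.4, 71.0, 98.3]
orientation: [[0.049, 0.999, 0.0], [0.999, -0.049, 0.0], [0.0, 0.0, -1.0]]
contact_force: [-0.3, 0.4, -1.8]
width: 25.1
gripper_force: 78.8
[-0.05304715  0.0404403  -0.00443126]
```

```bash
python3 -m creep '[{"x":-0.04,"y":0.002,"z":0,"wx":0,"wy":0,"wz":0,"fingers":20},{"x":-0.04,"y":0.002,"z":0,"wx":0,"wy":0,"wz":0,"fingers":20},{"x":0,"y":0,"z":0,"wx":0,"wy":0,"wz":0,"fingers":20}]' 80; python3 -c "
from h import *
print(bot.get_state()['wrist_torque'])"
```

```text
t: 10.92
tool_pos: [528.2, 71.2, 98.3]
orientation: [[0.049, 0.999, -0.0], [0.999, -0.049, -0.0], [-0.0, -0.0, -1.0]]
contact_force: [0.2, 0.0, -2.3]
width: 25.2
gripper_force: 78.8
[-0.04412782 -0.023145    0.04654735]
```

```bash
python3 -m creep '[{"x":-0.005,"y":-0.1,"z":0,"wx":0,"wy":0,"wz":0,"fingers":20},{"x":-0.005,"y":-0.1,"z":0,"wx":0,"wy":0,"wz":0,"fingers":20},{"x":0,"y":0,"z":0,"wx":0,"wy":0,"wz":0,"fingers":20}]' 80; python3 -c "
from h import *
print(bot.get_state()['wrist_torque'])"
```

```text
t: 11.3
tool_pos: [528.0, 62.8, 98.3]
orientation: [[0.049, 0.999, 0.0], [0.999, -0.049, -0.0], [-0.0, 0.0, -1.0]]
contact_force: [0.6, -0.3, -2.7]
width: 24.8
gripper_force: 78.8
[-0.14519596 -0.04363387 -0.02003054]
```

```bash
python3 -m creep '[{"x":-0.0025,"y":-0.05,"z":0,"wx":0,"wy":0,"wz":0,"fingers":20},{"x":-0.0025,"y":-0.05,"z":0,"wx":0,"wy":0,"wz":0,"fingers":20},{"x":-0.0025,"y":-0.05,"z":0,"wx":0,"wy":0,"wz":0,"fingers":20}]' 80; python3 -c "
from h import *
print(bot.get_state()['wrist_torque'])"
```

```text
t: 11.68
tool_pos: [527.6, 57.1, 98.3]
orientation: [[0.049, 0.999, 0.0], [0.999, -0.049, 0.0], [0.0, 0.0, -1.0]]
contact_force: [0.8, 2.0, -2.8]
width: 24.8
gripper_force: 78.8
[ 0.24046829  0.02749912 -0.01797784]
```

Contact came within about 1 mm of where I expected (pull of 2 N). Drawing slowly.

```bash
python3 -m creep '[{"x":-0.0025,"y":-0.05,"z":0,"wx":0,"wy":0,"wz":0,"fingers":20},{"x":-0.0025,"y":-0.05,"z":0,"wx":0,"wy":0,"wz":0,"fingers":20},{"x":-0.0025,"y":-0.05,"z":0,"wx":0,"wy":0,"wz":0,"fingers":20},{"x":-0.0025,"y":-0.05,"z":0,"wx":0,"wy":0,"wz":0,"fingers":20},{"x":-0.0025,"y":-0.05,"z":0,"wx":0,"wy":0,"wz":0,"fingers":20}]' 80; python3 -c "
from h import *
print(bot.get_state()['wrist_torque'])"
```

```text
t: 12.3
tool_pos: [527.1, 47.1, 98.3]
orientation: [[0.049, 0.999, -0.0], [0.999, -0.049, 0.0], [0.0, -0.0, -1.0]]
contact_force: [-0.8, 2.8, -3.7]
width: 24.9
gripper_force: 78.8
[ 0.49007229 -0.02648092 -0.06632415]
```

```bash
python3 -m creep '[{"x":-0.004,"y":-0.08,"z":0,"wx":0,"wy":0,"wz":0,"fingers":20},{"x":-0.004,"y":-0.08,"z":0,"wx":0,"wy":0,"wz":0,"fingers":20},{"x":-0.005,"y":-0.1,"z":0,"wx":0,"wy":0,"wz":0,"fingers":20},{"x":-0.005,"y":-0.1,"z":0,"wx":0,"wy":0,"wz":0,"fingers":20},{"x":-0.005,"y":-0.1,"z":0,"wx":0,"wy":0,"wz":0,"fingers":20}]' 80; python3 -c "
from h import *
print(bot.get_state()['wrist_torque'])"
```

```text
t: 12.92
tool_pos: [526.2, 28.5, 98.3]
orientation: [[0.049, 0.999, -0.0], [0.999, -0.049, -0.0], [-0.0, -0.0, -1.0]]
contact_force: [0.1, 2.9, -3.3]
width: 25.3
gripper_force: 78.8
[ 0.45647878 -0.03208871 -0.05154235]
```

```bash
python3 -m creep '[{"x":-0.005,"y":-0.1,"z":0,"wx":0,"wy":0,"wz":0,"fingers":20},{"x":-0.005,"y":-0.1,"z":0,"wx":0,"wy":0,"wz":0,"fingers":20},{"x":-0.005,"y":-0.1,"z":0,"wx":0,"wy":0,"wz":0,"fingers":20},{"x":-0.005,"y":-0.1,"z":0,"wx":0,"wy":0,"wz":0,"fingers":20},{"x":-0.005,"y":-0.1,"z":0,"wx":0,"wy":0,"wz":0,"fingers":20}]' 80 | grep -E "tool|contact"
python3 -m creep '[{"x":-0.005,"y":-0.1,"z":0,"wx":0,"wy":0,"wz":0,"fingers":20},{"x":-0.005,"y":-0.1,"z":0,"wx":0,"wy":0,"wz":0,"fingers":20},{"x":-0.005,"y":-0.1,"z":0,"wx":0,"wy":0,"wz":0,"fingers":20},{"x":-0.005,"y":-0.1,"z":0,"wx":0,"wy":0,"wz":0,"fingers":20},{"x":-0.005,"y":-0.1,"z":0,"wx":0,"wy":0,"wz":0,"fingers":20}]' 80 | grep -E "tool|contact"
python3 -m creep '[{"x":-0.005,"y":-0.1,"z":0,"wx":0,"wy":0,"wz":0,"fingers":20},{"x":-0.005,"y":-0.1,"z":0,"wx":0,"wy":0,"wz":0,"fingers":20},{"x":-0.005,"y":-0.1,"z":0,"wx":0,"wy":0,"wz":0,"fingers":20},{"x":-0.005,"y":-0.1,"z":0,"wx":0,"wy":0,"wz":0,"fingers":20},{"x":-0.005,"y":-0.1,"z":0,"wx":0,"wy":0,"wz":0,"fingers":20}]' 80 | grep -E "tool|contact"
```

```text
tool_pos: [525.2, 8.5, 98.3]
contact_force: [0.2, 2.6, -4.1]
tool_pos: [524.2, -11.5, 98.3]
contact_force: [0.1, 3.9, -3.7]
tool_pos: [523.2, -31.5, 98.3]
contact_force: [1.8, 4.4, -3.6]
```

```bash
python3 -m creep '[{"x":-0.005,"y":-0.1,"z":0,"wx":0,"wy":0,"wz":0,"fingers":20},{"x":-0.005,"y":-0.1,"z":0,"wx":0,"wy":0,"wz":0,"fingers":20},{"x":-0.005,"y":-0.1,"z":0,"wx":0,"wy":0,"wz":0,"fingers":20},{"x":-0.005,"y":-0.1,"z":0,"wx":0,"wy":0,"wz":0,"fingers":20},{"x":-0.005,"y":-0.1,"z":0,"wx":0,"wy":0,"wz":0,"fingers":20}]' 80 | grep -E "tool|contact"
python3 -m creep '[{"x":-0.005,"y":-0.1,"z":0,"wx":0,"wy":0,"wz":0,"fingers":20},{"x":-0.005,"y":-0.1,"z":0,"wx":0,"wy":0,"wz":0,"fingers":20},{"x":-0.005,"y":-0.1,"z":0,"wx":0,"wy":0,"wz":0,"fingers":20},{"x":-0.005,"y":-0.1,"z":0,"wx":0,"wy":0,"wz":0,"fingers":20},{"x":-0.005,"y":-0.1,"z":0,"wx":0,"wy":0,"wz":0,"fingers":20}]' 80 | grep -E "tool|contact"
python3 -m creep '[{"x":-0.005,"y":-0.1,"z":0,"wx":0,"wy":0,"wz":0,"fingers":20},{"x":-0.005,"y":-0.1,"z":0,"wx":0,"wy":0,"wz":0,"fingers":20},{"x":-0.005,"y":-0.1,"z":0,"wx":0,"wy":0,"wz":0,"fingers":20},{"x":-0.005,"y":-0.1,"z":0,"wx":0,"wy":0,"wz":0,"fingers":20},{"x":-0.005,"y":-0.1,"z":0,"wx":0,"wy":0,"wz":0,"fingers":20}]' 80 | grep -E "tool|contact"
```

```text
tool_pos: [522.2, -51.5, 98.3]
contact_force: [1.1, 3.3, -3.2]
tool_pos: [521.2, -71.4, 98.3]
contact_force: [0.7, 2.6, -3.6]
tool_pos: [520.2, -91.5, 98.3]
contact_force: [1.2, 3.7, -2.8]
```

```bash
python3 -m creep '[{"x":0.005,"y":-0.1,"z":0,"wx":0,"wy":0,"wz":0,"fingers":20},{"x":0.005,"y":-0.1,"z":0,"wx":0,"wy":0,"wz":0,"fingers":20},{"x":0,"y":-0.1,"z":0,"wx":0,"wy":0,"wz":0,"fingers":20},{"x":0,"y":-0.1,"z":0,"wx":0,"wy":0,"wz":0,"fingers":20}]' 80 | grep -E "tool|contact"; python3 -c "
from h import *
print(bot.get_state()['wrist_torque'])"
```

```text
tool_pos: [520.3, -107.4, 98.2]
contact_force: [-2.2, 3.5, -3.9]
[0.45786782 0.40390905 0.3473601 ]
```

```bash
python3 -m creep '[{"x":-0.002,"y":-0.05,"z":0,"wx":0,"wy":0,"wz":0,"fingers":20},{"x":-0.002,"y":-0.05,"z":0,"wx":0,"wy":0,"wz":0,"fingers":20},{"x":-0.002,"y":-0.05,"z":0,"wx":0,"wy":0,"wz":0,"fingers":20}]' 80 | grep -E "tool|contact"; python3 -c "
from h import *
print(bot.get_state()['wrist_torque'])"
```

```text
tool_pos: [520.3, -113.3, 98.3]
contact_force: [-1.6, 3.4, -3.6]
[0.50548749 0.37268858 0.30988383]
```

```bash
python3 -m creep '[{"x":-0.002,"y":-0.05,"z":0,"wx":0,"wy":0,"wz":0,"fingers":20},{"x":-0.002,"y":-0.05,"z":0,"wx":0,"wy":0,"wz":0,"fingers":20}]' 80 | grep -E "tool|contact"; python3 -c "
from h import *
print(bot.get_state()['wrist_torque'])"
```

```text
tool_pos: [520.2, -117.3, 98.3]
contact_force: [-1.5, 3.5, -3.1]
[0.51375934 0.34148993 0.25427621]
```

```bash
python3 -m creep '[{"x":-0.012,"y":-0.04,"z":0,"wx":0,"wy":0,"wz":0,"fingers":20},{"x":-0.012,"y":-0.04,"z":0,"wx":0,"wy":0,"wz":0,"fingers":20}]' 80 | grep -E "tool|contact"; python3 -c "
from h import *
print(bot.get_state()['wrist_torque'])"
```

```text
tool_pos: [519.5, -120.6, 98.4]
contact_force: [-0.8, 3.0, -3.6]
[ 5.17293111e-01 -2.24272335e-04 -2.86773842e-02]
```

```bash
python3 -m creep '[{"x":-0.002,"y":-0.04,"z":0,"wx":0,"wy":0,"wz":0,"fingers":20},{"x":-0.002,"y":-0.04,"z":0,"wx":0,"wy":0,"wz":0,"fingers":20}]' 80 | grep -E "tool|contact"; python3 -c "
from h import *
print(bot.get_state()['wrist_torque'])"
```

```text
tool_pos: [519.2, -123.6, 98.3]
contact_force: [-0.2, 7.1, -3.9]
[ 1.01054765 -0.12421967 -0.10485238]
```

The force doubled to about 6–7 N exactly where the stop was expected. I'm easing off, centring the lip between bar and plate, then unhooking sideways.

```bash
python3 -m creep '[{"x":0.005,"y":0.1,"z":0,"wx":0,"wy":0,"wz":0,"fingers":20},{"x":0.005,"y":0.1,"z":0,"wx":0,"wy":0,"wz":0,"fingers":20},{"x":0.005,"y":0.1,"z":0,"wx":0,"wy":0,"wz":0,"fingers":20},{"x":0.005,"y":0.1,"z":0,"wx":0,"wy":0,"wz":0,"fingers":20},{"x":0.002,"y":0.05,"z":0,"wx":0,"wy":0,"wz":0,"fingers":20}]' 80 | grep -E "tool|contact"
python3 - <<'E'
from h import *
print(bot.get_state()['wrist_torque'])
s,im,d=save('top','t3.png'); cv2.imwrite('pics/t3c.png',cv2.resize(im[150:300,180:330,::-1],(600,600),interpolation=cv2.INTER_CUBIC))
E
```

```text
tool_pos: [520.0, -105.3, 98.3]
contact_force: [0.5, -0.6, -2.5]
[-0.05141905 -0.01350149 -0.02739755]
```

View pics/t3c.png

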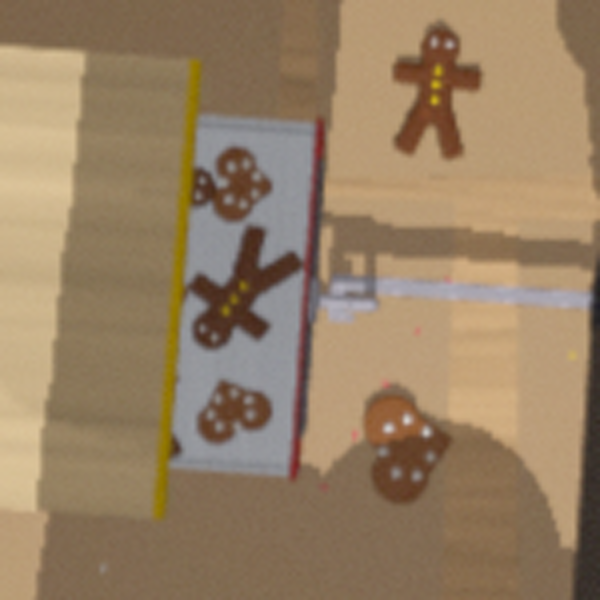

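The crop shows the tray out, its red plate at u≈310 against the mouth edge at u≈180, which is about 75 mm and matches fully out. The finger sits behind the bar near (340,300) without touching it.

```bash
python3 -m creep '[{"x":0.08,"y":-0.004,"z":0,"wx":0,"wy":0,"wz":0,"fingers":20},{"x":0.08,"y":-0.004,"z":0,"wx":0,"wy":0,"wz":0,"fingers":20},{"x":0.08,"y":-0.004,"z":0,"wx":0,"wy":0,"wz":0,"fingers":20}]' 80 | grep -E "tool|contact"; python3 -c "
from h import *
print(bot.get_state()['wrist_torque'])"
```

```text
tool_pos: [529.9, -106.2, 98.3]
contact_force: [-0.5, 0.3, -2.1]
[-0.05999109 -0.01424946 -0.08050017]
```

```bash
python3 -m creep '[{"x":0.15,"y":-0.007,"z":0,"wx":0,"wy":0,"wz":0,"fingers":20},{"x":0.15,"y":-0.007,"z":0,"wx":0,"wy":0,"wz":0,"fingers":20},{"x":0.15,"y":-0.007,"z":0,"wx":0,"wy":0,"wz":0,"fingers":20},{"x":0.15,"y":-0.007,"z":0,"wx":0,"wy":0,"wz":0,"fingers":20}]' 80 | grep -E "tool|contact"; python3 -c "
from h import *
print(bot.get_state()['wrist_torque'])"
```

```text
tool_pos: [554.0, -107.2, 98.3]
contact_force: [-0.5, 0.5, -2.7]
[-0.10308326 -0.02363494 -0.02839518]
```

```bash
python3 -m creep '[{"x":-0.02,"y":-0.5,"z":0,"wx":0,"wy":0,"wz":0,"fingers":20},{"x":-0.05,"y":-0.8,"z":0,"wx":0,"wy":0,"wz":0,"fingers":20},{"x":-0.08,"y":-0.9,"z":0,"wx":0,"wy":0,"wz":0,"fingers":20},{"x":-0.3,"y":-0.8,"z":0,"wx":0,"wy":0,"wz":0,"fingers":20},{"x":-0.4,"y":-0.8,"z":0,"wx":0,"wy":0,"wz":0,"fingers":20}]' 80 | grep -E "tool|contact"
python3 -m creep '[{"x":-0.4,"y":-0.8,"z":0,"wx":0,"wy":0,"wz":0.1,"fingers":20},{"x":-0.4,"y":-0.7,"z":0,"wx":0,"wy":0,"wz":0,"fingers":20},{"x":-0.23,"y":-0.38,"z":0,"wx":0,"wy":0,"wz":0,"fingers":20},{"x":0,"y":0,"z":-0.3,"wx":0,"wy":0,"wz":0,"fingers":20},{"x":0,"y":0,"z":-0.2,"wx":0,"wy":0,"wz":0,"fingers":20}]' 80
python3 -m creep '[{"x":0,"y":0,"z":0,"wx":0,"wy":0,"wz":0,"fingers":20},{"x":0,"y":0,"z":0,"wx":0,"wy":0,"wz":0,"fingers":20}]' 80
```

```text
tool_pos: [519.0, -261.2, 98.2]
contact_force: [0.3, 0.4, -1.9]
t: 21.1
tool_pos: [478.2, -333.8, 77.3]
orientation: [[0.031, 1.0, -0.001], [1.0, -0.031, 0.001], [0.001, -0.001, -1.0]]
contact_force: [-0.3, 0.2, -1.8]
width: 25.1
gripper_force: 78.9
t: 21.35
tool_pos: [478.7, -333.8, 78.2]
orientation: [[0.03, 1.0, -0.0], [1.0, -0.03, 0.0], [0.0, -0.0, -1.0]]
contact_force: [0.1, -0.0, -2.8]
width: 25.3
gripper_force: 78.9
```

```bash
python3 -m creep '[{"x":0,"y":0,"z":-0.05,"wx":0,"wy":0,"wz":0,"fingers":20},{"x":0,"y":0,"z":-0.05,"wx":0,"wy":0,"wz":0,"fingers":20},{"x":0,"y":0,"z":-0.03,"wx":0,"wy":0,"wz":0,"fingers":20},{"x":0,"y":0,"z":0,"wx":0,"wy":0,"wz":0,"fingers":20}]' 80
```

```text
t: 21.85
tool_pos: [478.3, -334.4, 73.0]
orientation: [[0.031, 1.0, -0.0], [1.0, -0.031, 0.0], [0.0, -0.0, -1.0]]
contact_force: [-0.4, -0.8, -2.2]
width: 25.3
gripper_force: 78.9
```

```bash
python3 -m creep '[{"x":0,"y":0,"z":-0.02,"wx":0,"wy":0,"wz":0,"fingers":20},{"x":0,"y":0,"z":-0.02,"wx":0,"wy":0,"wz":0,"fingers":20},{"x":0,"y":0,"z":0,"wx":0,"wy":0,"wz":0,"fingers":20}]' 80
```

```text
t: 22.22
tool_pos: [478.4, -334.4, 71.6]
orientation: [[0.031, 1.0, 0.0], [1.0, -0.031, -0.0], [-0.0, 0.0, -1.0]]
contact_force: [-0.1, 0.2, 0.7]
width: 25.1
gripper_force: 79.3
```

It's resting on the mat, so I'll release and lift.

```bash
python3 -m creep '[{"x":0,"y":0,"z":0,"wx":0,"wy":0,"wz":0,"fingers":32},{"x":0,"y":0,"z":0,"wx":0,"wy":0,"wz":0,"fingers":45},{"x":0,"y":0,"z":0,"wx":0,"wy":0,"wz":0,"fingers":60},{"x":0,"y":0,"z":0,"wx":0,"wy":0,"wz":0,"fingers":70},{"x":0,"y":0,"z":0,"wx":0,"wy":0,"wz":0,"fingers":70}]' 20
python3 -m creep '[{"x":0,"y":0,"z":0.3,"wx":0,"wy":0,"wz":0,"fingers":70},{"x":0,"y":0,"z":0.7,"wx":0,"wy":0,"wz":0,"fingers":70},{"x":0,"y":0,"z":0.9,"wx":0,"wy":0,"wz":0,"fingers":70},{"x":0,"y":0,"z":0.9,"wx":0,"wy":0,"wz":0,"fingers":70},{"x":-0.5,"y":-0.8,"z":0.5,"wx":0,"wy":0,"wz":0,"fingers":70}]'
python3 -m creep '[{"x":-0.5,"y":-0.9,"z":0.3,"wx":0,"wy":0,"wz":0,"fingers":70},{"x":-0.5,"y":-0.9,"z":0,"wx":0,"wy":0,"wz":0,"fingers":70},{"x":-0.5,"y":-0.9,"z":0,"wx":0,"wy":0,"wz":0,"fingers":70},{"x":0,"y":0,"z":0,"wx":0,"wy":0,"wz":0,"fingers":70},{"x":0,"y":0,"z":0,"wx":0,"wy":0,"wz":0,"fingers":70}]'
python3 - <<'E'
from h import *
s,im,d=save('top','t4.png'); W=world('top',d); C=np.array([527.5,322]);a=np.radians(87.24);X=np.array([np.cos(a),np.sin(a)])
hsv=cv2.cvtColor(im,cv2.COLOR_RGB2HSV); red=((hsv[...,0]<5)|(hsv[...,0]>174))&(hsv[...,1]>150)&(abs(W[...,0]-530)<140)&(W[...,1]>50)&(W[...,1]<180)
print('plate x',np.percentile((W[red][:,:2]-C)@X,[5,50,95]),np.median(W[red][:,2]))
for q in ('hook','hook_tip','jar','icing','heart','ginger_man','top_heart'): print(q,[(np.round(r['at']),round(r['conf'],2)) for r in pinpoint('top',q)][:2])
E
```

```text
t: 22.85
tool_pos: [478.4, -334.4, 71.5]
orientation: [[0.031, 1.0, 0.0], [1.0, -0.031, -0.0], [-0.0, 0.0, -1.0]]
contact_force: [-0.3, 0.4, -0.2]
width: 69.8
gripper_force: 0.0
t: 23.48
tool_pos: [459.6, -365.8, 206.4]
orientation: [[0.029, 1.0, 0.002], [1.0, -0.029, -0.001], [-0.001, 0.002, -1.0]]
contact_force: [0.0, -0.6, -0.2]
width: 70.1
gripper_force: 0.0
t: 24.1
tool_pos: [398.3, -474.1, 215.9]
orientation: [[0.032, 0.999, 0.0], [0.999, -0.032, 0.0], [0.0, 0.0, -1.0]]
contact_force: [0.5, -0.3, -0.4]
width: 70.2
gripper_force: 0.0
plate x [-264.88837426 -225.47186093 -224.14950941] 62.90268180429865
hook [(array([ 348., -337.,    1.]), 0.81)]
hook_tip [(array([ 480., -148.,   10.]), 0.96), (array([ 206., -368.,    3.]), 0.86)]
jar [(array([441., 396.,  90.]), 0.88), (array([ 474., -333.,    3.]), 0.29)]
icing [(array([ 702., -241.,   -1.]), 0.62), (array([564., 360.,  96.]), 0.48)]
heart [(array([425.,  29.,  -5.]), 0.67)]
ginger_man [(array([518.,  99.,  36.]), 0.64), (array([655.,  20.,   3.]), 0.6)]
top_heart [(array([565., 362.,  94.]), 0.63), (array([656.,  19.,   0.]), 0.28)]
```

View pics/t4.png

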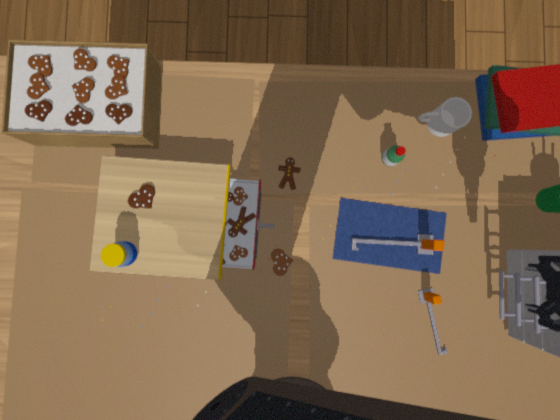

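The final view shows the tray fully out (plate at u≈260), the rod flat on the mat as at the start, and everything else in place. Handing in.

```bash
python3 -c "
from bench import ticket
print(ticket.sign_off())"
```

```text
the job is handed in; nothing more can be done
None
```

The tray was drawn out to its stop with the rod only (pull about 3 N, peaking near 7 N at the stop), the rod is back flat on the blue mat, nothing else appears to have moved, and the job was handed in after about 24 s; I located the loop with the wrist camera and used feel only to confirm contact.

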